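Lock the red-ringed shaker with the hex key

TASK

The small shaker with the red ring is about to be carried to another room, so lock its platform: take the T-handled hex key out of its wooden stand, push it fully home into the six-sided socket in the middle of the red ring, and only then turn it clockwise (seen from above) until the screw stops with its black line at the white mark on the ring. Let go and leave the key standing upright and fully home in that socket as the carrying sign; do not touch the shaker with the blue ring.

Things in the scene. Friction and masses are not known exactly. Their poses are not given: they have to be found in the camera images.
- hex_key: T-handled hex key, 98 mm high, upright in a round hole of a fixed wooden stand 40 mm high (lift 40 mm to clear). Origin: tip centre, z up. Hexagon 19 mm across flats, corners along +x and -x, tip tapered to 11 mm over 5 mm. Collar 34 mm wide at 32-38 mm height, 19 mm neck, then black crossbar 80 mm along x, 16 mm thick along y, at 70-98 mm: grip its middle across the 16 mm.
- red_socket (a point): Floor centre of the hex socket in the red-ringed shaker's steel screw (mouth 60 mm above worktop); z up, turns with the screw, black line along +x. 30 mm deep, 20.6 mm across flats, 5 mm chamfer at the mouth, corners along +x and -x: key yaw must match modulo 60 degrees (9 degrees play). Fully home: key tip on this floor, collar 2 mm above the screw head.
- red_shaker_screw (a joint): Angle of that screw, rad, growing clockwise seen from above (yaw of red_socket falls as much). Starts open at 0 to 0.35; hard stop at 1.2 = locked, black line at the white mark on the front of the red ring. Turning takes about 0.15 N m; it stays where left. The shaker is fixed, a white box 110 x 110 mm with an aluminium platform.
- blue_shaker: Second, alike shaker with a blue ring, fixed, 110 x 110 x 60 mm; origin at the centre of its underside. A bystander, not to be touched.
Not all that is in view belongs to the job. There is more than one size of the hex_key; the job needs the smaller.

How it is judged:
On the way, in this order (a step that is already met when the one before it is completed fails the run):
1. the key is fully home in the red-ringed socket while the screw is still open (z of hex_key in the frame of red_socket below 0.005 m and horizontal distance between hex_key and red_socket below 0.006 m and angle between hex_key's own z axis and vertical below 0.2 rad and value of joint red_shaker_screw below 0.6 rad), for 0.1 s.
2. the screw is turned clockwise to its stop with the key still fully home (z of hex_key in the frame of red_socket below 0.005 m and horizontal distance between hex_key and red_socket below 0.006 m and value of joint red_shaker_screw above 1.02 rad), for 0.1 s.
At the end, for the whole second after the job is handed in: The red-ringed screw is turned to within 0.18 rad (10 degrees) of its stop, and the key is left at rest in its socket: tip within 5 mm of the socket floor, within 6 mm of its axis, tilted less than 0.2 rad (11 degrees) (all of step 2 and angle between hex_key's own z axis and vertical below 0.2 rad and linear speed of hex_key below 0.02 m/s); the robot touches nothing.
It fails at once if the red-ringed screw is turned while the key is not fully home in it (value of joint red_shaker_screw above 0.6 rad and z of hex_key in the frame of red_socket above 0.01 m).
It fails at once if the blue-ringed shaker is touched (contact force between anything else and blue_shaker above 2 N).
It also fails if it takes over 42 s, if anything falls off the work surface, if the arm or the gripper's body presses on something with over 40 N, if the wrist force passes 120 N, or if a joint passes its speed limit or range.

ROBOT

A 7-joint arm with a two-finger parallel gripper is mounted at the origin on a cart in front of the work surface, level with it; the furniture and walls round the work are solid. World frame = base frame: x ahead of the robot, y to its left, z up, the work surface at z = 0. Lengths are in m, angles in rad, forces in N, time in s.
With the tool pointing down it reaches from about 0.425 to 0.875 m from the base axis. Payload 4.7 kg.
Tool frame: the origin (TCP) lies midway between the tips of the shut fingers; the grasp point (between the pads) lies 19 mm behind it; z points along the fingers, y is the line along which they close (so a half turn about z gives the same grasp; the last joint's range is limited). The gripper opens to 85 mm and grips with 20 to 120 N. Pads are 22 mm wide; open, the fingers measure 114 mm over their backs; the gripper's body (76 mm by 85 mm) begins 54 mm behind the grasp point. The pads swing forward as they close: fully open they stand 13 mm farther back than shut.
Start: joints at [1.189, 0.321, -0.07, 1.45, 0.023, 1.371, -0.057], TCP at [0.251, -0.6, 0.231] pointing down, gripper open.
Joint ranges: [-2.86, 2.86], [-0.3, 2.09], [-1.38, 1.24], [0.06, 2.45], [-1.56, 4.7], [0.09, 2.05], [-2.69, 2.69]. Speed limits (rad/s): [2.57, 2.57, 3.14, 3.14, 3.14, 3.14, 3.14].

INTERFACE

Orientations are given as a rotation vector (axis times angle).
In Python, from workcell import bot gives the robot as it stands. Calls block until the motion is done:
- bot.movep(position, orientation): joint-space move of the TCP to a pose.
- bot.servo_line(position, frame=None, speed=0.15, f_stop=None): straight line of the TCP; frame=None keeps the orientation; speed is the mean speed in m/s. With f_stop (N) it stops when the force on the tool has changed by that much, and returns True; else False.
- bot.move_j(angles): joint-space move.
- bot.move_gripper(opening, force=None): opening from 0.0 (shut) to 1.0 (fully open); force is the grip in N (None keeps the last); returns when the fingers have stopped.
- bot.dwell(seconds).
- bot.ik(position, orientation): joint angles nearest the present ones, or None.
- bot.capture(name): name is "side" or "top" or "wrist"; returns a dict with "color" (480x640x3 uint8, red, green, blue), "range_z" (480x640 float32, m along the optical axis (not along the pixel's ray), 0 where there is no reading), "camera_matrix" (3x3 intrinsics, pixels), "position" and "attitude" of the camera in the world. Camera axes: x right, y down, z forward; pixel columns grow to the right and rows downward; lengths in m; the calibration is good to about 2 mm. A picture is of the moment at which its call begins.
A pose or a line that the arm cannot do raises bot.IKError and nothing moves.
- bot.job_done(): hands the job in; it is judged then, once.
Readings, each from a call of its own:
- bot.get_t(): time.
- bot.get_qpos(): joint angles.
- bot.get_joint_vel(): joint speeds.
- bot.get_effort(): joint torques, N m.
- bot.get_position(): TCP position.
- bot.get_tcp_rot(): TCP orientation.
- bot.get_contact_force(): force on the tool from outside, world axes, zero at the start.
- bot.get_moment(): the same for the moment, N m.
- bot.get_grip_width(): opening from 0.0 (shut) to 1.0 (fully open).
- bot.get_grip_force(): force on a finger pad.
Only numpy, scipy, OpenCV 4.12 (cv2) and the standard library are available. Lean on these libraries where they do the work, as an engineer would, in place of code of your own. Each camera call takes 0.05 s, during which the arm holds its last target. There are 200 camera calls.

## Working session

There is one attempt and no reset: what is moved stays moved. The work goes in short steps, each a Python script; the robot and the scene stay as the last script left them, time stands still between calls to the robot, and variables do not carry over. Pictures are saved under pics/ and viewed, at most 10 in all, crops included, and the job is handed in when it is done.

```bash
ls; mkdir -p pics; cat > h.py <<'E'
import numpy as np, cv2, pickle
from workcell import bot
from scipy.spatial.transform import Rotation as R
def cap(n, save=None):
    c=bot.capture(n)
    if save: cv2.imwrite(f'pics/{save}.png',c['color'][:,:,::-1]); pickle.dump(c,open(f'pics/{save}.pkl','wb'))
    return c
def rot(c):
    a=np.array(c['attitude'],float)
    return a if a.shape==(3,3) else (R.from_rotvec(a).as_matrix() if a.size==3 else R.from_quat(a).as_matrix())
def cloud(c):
    K=np.array(c['camera_matrix']); z=c['range_z']
    v,u=np.mgrid[0:z.shape[0],0:z.shape[1]]
    p=np.stack([(u-K[0,2])/K[0,0]*z,(v-K[1,2])/K[1,1]*z,z],-1)
    P=p@rot(c).T+np.array(c['position']); P[z==0]=np.nan
    return P
def onplane(c,u,v,h):
    K=np.array(c['camera_matrix']); d=rot(c)@np.array([(u-K[0,2])/K[0,0],(v-K[1,2])/K[1,1],1])
    o=np.array(c['position']); return o+d*(h-o[2])/d[2]
E
python3 - <<'E'
from h import *
for n in ['top','side']:
    c=cap(n,n); print(n,c['position'],c['attitude'],np.array(c['camera_matrix']).tolist())
print(bot.get_t(),bot.get_position(),bot.get_tcp_rot())
E
```

```text
pics
top [ 0.5180125  -0.17496992  1.11795861] [-2.13007507  2.18625209 -0.1851176 ] [[486.80506619739856, 0.0, 318.472074157639], [0.0, 486.80506619739856, 240.7137949479668], [0.0, 0.0, 1.0]]
side [0.36292249 0.45774686 0.60560698] [-0.56015759  2.61822691 -1.28715562] [[551.6497591600274, 0.0, 318.64641916302156], [0.0, 551.6497591600274, 240.88982245918882], [0.0, 0.0, 1.0]]
0.1 [ 0.25035576 -0.59931499  0.23030337] [-3.07858834e+00 -6.17256294e-01  6.93895609e-04]
```

View pics/top.png

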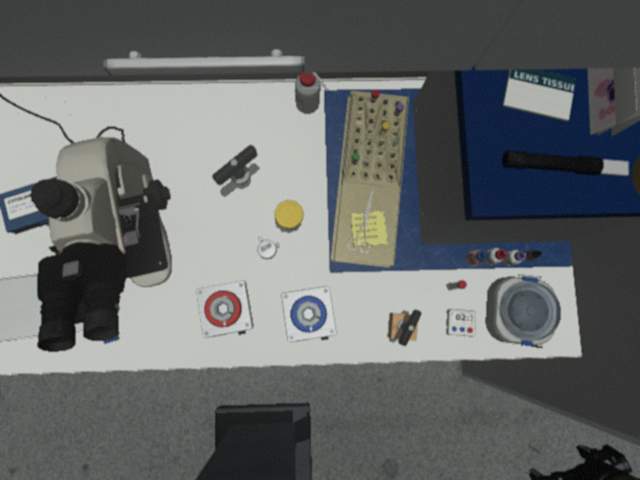

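View pics/side.png

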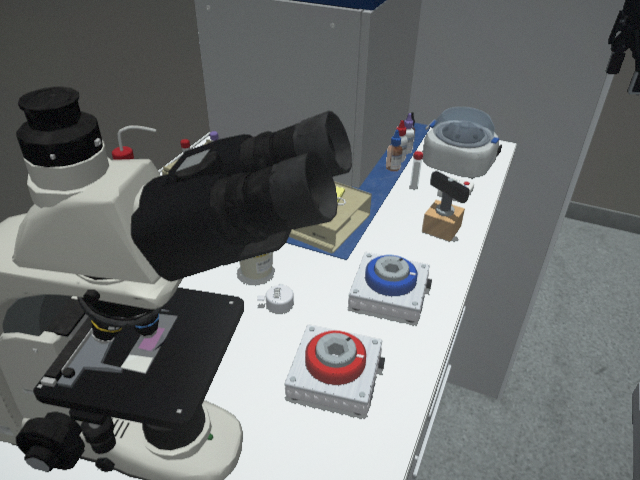

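Top view: the red shaker is at (223,309), the blue at (308,313), and the small key in its wooden stand at (407,327). A larger key is at (236,165). The side view agrees. Next I measure the points and zoom in.

```bash
python3 - <<'E'
from h import *
t=pickle.load(open('pics/top.pkl','rb'));s=pickle.load(open('pics/side.pkl','rb'))
P=cloud(t)
def key(P,box,zlo,c):
    u0,u1,v0,v1=box; Q=P[v0:v1,u0:u1].reshape(-1,3); col=c['color'][v0:v1,u0:u1].reshape(-1,3).max(1)
    print('zmax',np.nanpercentile(Q[:,2],[50,90,98]))
    m=(Q[:,2]>zlo)&(col<70); q=Q[m]; (cx,cy),(w,h),a=cv2.minAreaRect(q[:,:2].astype(np.float32))
    X=q[:,:2]-q[:,:2].mean(0); d=np.linalg.svd(X,full_matrices=False)[2][0]
    print('key',m.sum(),cx,cy,w,h,a,'yaw',np.degrees(np.arctan2(d[1],d[0])),q.mean(0))
key(P,(385,430,305,352),0.085,t); key(P,(205,270,140,195),0.085,t)
Ps=cloud(s); key(Ps,(425,475,165,245),0.085,s)
for n,p in [('red',(223,309)),('blue',(308,313))]: print(n,P[p[1],p[0]], onplane(t,*p,.06))
for n,p in [('red',(336,348)),('blue',(392,268))]: print(n,Ps[p[1],p[0]], onplane(s,*p,.06))
a=cv2.resize(t['color'][280:340,193:253],(400,400),interpolation=cv2.INTER_CUBIC)
b=cv2.resize(s['color'][315:395,296:376],(400,400),interpolation=cv2.INTER_CUBIC)
cv2.imwrite('pics/crop1.png',np.hstack([a,b])[:,:,::-1])
E
```

```text
zmax [0.00195654 0.10373697 0.10745378]
key 260 0.480622798204422 -0.3868829011917114 0.014435181394219398 0.07360902428627014 60.25209045410156 yaw 150.4222404238835 [ 0.48064311 -0.38524412  0.10298544]
zmax [0.00090855 0.13187941 0.13562906]
key 561 0.8276965022087097 -0.03189080208539963 0.02094733715057373 0.10327194631099701 39.30253982543945 yaw 129.3219769631066 [ 0.82569281 -0.03267664  0.12710688]
zmax [0.01580871 0.09420027 0.10587362]
key 515 0.4795835018157959 -0.38481780886650085 0.01796475239098072 0.0759287029504776 64.3057861328125 yaw 152.92335003395098 [ 0.47779572 -0.38143286  0.09752874]
red [0.52934358 0.00806343 0.03307809] [0.52906239 0.00352135 0.06      ]
blue [ 0.51545159 -0.17837013  0.03351869] [ 0.51551412 -0.1782871   0.06      ]
red [ 0.53377163 -0.00382779  0.045179  ] [0.52925338 0.00837895 0.06      ]
blue [ 0.51585794 -0.18962786  0.04640674] [ 0.51214033 -0.17389122  0.06      ]
```

View pics/crop1.png

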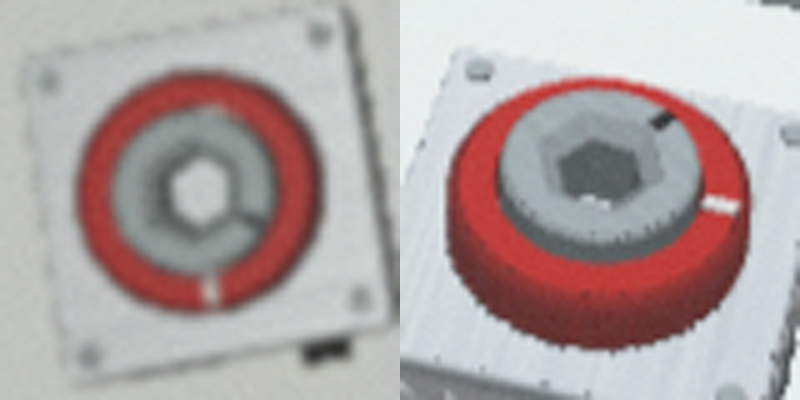

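The crop shows the black line lower right of the hex at (250,220) and the white mark at (210,290), so about 52° of turn remains. Next I compute the yaw and check the reach options.

```bash
cat >> h.py <<'E'
def ori(deg):
    a=np.radians(deg); x=np.array([np.cos(a),np.sin(a),0]); z=np.array([0,0,-1.]); return R.from_matrix(np.stack([x,np.cross(z,x),z],1)).as_rotvec()
E
python3 - <<'E'
from h import *
t=pickle.load(open('pics/top.pkl','rb'));s=pickle.load(open('pics/side.pkl','rb'))
ft=lambda a,b:onplane(t,193+(a+.5)/6.667-.5,280+(b+.5)/6.667-.5,.06)
fs=lambda a,b:onplane(s,296+(a-400+.5)/5-.5,315+(b+.5)/5-.5,.06)
for f,pts in [(ft,[(194.5,190),(252,222),(210,290)]),(fs,[(600,164),(664,119),(720,205)])]:
    c,l,w=[f(*p) for p in pts]; print(c,[np.degrees(np.arctan2(*(q-c)[[1,0]])) for q in (l,w)])
for p,ys in [([.48,-.386,.25],[-29,151]),([.53,.005,.2],range(-180,180,20))]:
    for y in ys:
        q=bot.ik(np.array(p),ori(y)); print(p,y,None if q is None else np.round(q,2))
E
```

```text
[0.53110328 0.00619133 0.06      ] [np.float64(-120.18156144559667), np.float64(-171.14626984922117)]
[0.53011031 0.00765618 0.06      ] [np.float64(-113.9250393873304), np.float64(-179.95286131640444)]
[0.48, -0.386, 0.25] -29 [ 0.76  0.25 -0.15  1.51  0.04  1.39 -1.47]
[0.48, -0.386, 0.25] 151 [ 1.04  0.28 -0.49  1.5   0.13  1.4   1.6 ]
[0.53, 0.005, 0.2] -180 [ 0.73  0.16 -0.85  1.77  0.12  1.27  1.42]
[0.53, 0.005, 0.2] -160 [ 0.66  0.14 -0.77  1.77  0.1   1.27  1.78]
[0.53, 0.005, 0.2] -140 [ 0.99  0.25 -1.18  1.76  0.24  1.29  2.03]
[0.53, 0.005, 0.2] -120 [ 0.99  0.25 -1.18  1.76  0.24  1.29  2.37]
[0.53, 0.005, 0.2] -100 None
[0.53, 0.005, 0.2] -80 None
[0.53, 0.005, 0.2] -60 [-1.04  0.12  1.06  1.82 -0.11  1.26 -2.57]
[0.53, 0.005, 0.2] -40 [ 0.59  0.13 -0.7   1.77  0.09  1.27 -2.4 ]
[0.53, 0.005, 0.2] -20 [ 0.61  0.14 -0.72  1.77  0.09  1.27 -2.05]
[0.53, 0.005, 0.2] 0 [ 0.63  0.14 -0.74  1.77  0.1   1.27 -1.71]
[0.53, 0.005, 0.2] 20 [ 0.63  0.14 -0.75  1.77  0.1   1.27 -1.36]
[0.53, 0.005, 0.2] 40 [ 0.64  0.14 -0.76  1.77  0.1   1.27 -1.01]
[0.53, 0.005, 0.2] 60 [ 0.65  0.14 -0.76  1.77  0.1   1.27 -0.66]
[0.53, 0.005, 0.2] 80 [ 0.66  0.14 -0.77  1.77  0.1   1.27 -0.32]
[0.53, 0.005, 0.2] 100 [ 0.67  0.14 -0.78  1.77  0.11  1.27  0.03]
[0.53, 0.005, 0.2] 120 [ 0.67  0.15 -0.79  1.77  0.11  1.27  0.38]
[0.53, 0.005, 0.2] 140 [ 0.68  0.15 -0.8   1.77  0.11  1.27  0.73]
[0.53, 0.005, 0.2] 160 [ 0.7   0.15 -0.82  1.77  0.11  1.27  1.07]
```

```bash
python3 - <<'E'
from h import *
bot.movep(np.array([.53,.006,.25]),ori(32)); print(bot.get_t())
c=cap('wrist','w1'); print(c['position'])
bot.movep(np.array([.48,-.385,.25]),ori(-29)); print(bot.get_t())
c=cap('wrist','w2'); print(c['position'])
a=cv2.imread('pics/w1.png');b=cv2.imread('pics/w2.png')
cv2.imwrite('pics/w12.png',cv2.resize(np.vstack([a,b]),(450,600),interpolation=cv2.INTER_AREA) if 0 else np.hstack([cv2.resize(a,(400,300)),cv2.resize(b,(400,300))]))
E
```

```text
2.475
[0.59637113 0.04550889 0.39311516]
3.9917
[ 0.54973753 -0.42077677  0.39364213]
```

View pics/w12.png

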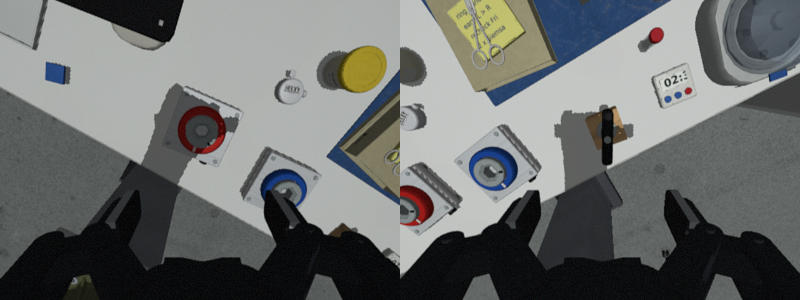

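The wrist views show the red socket at about (320,205) full-scale and the key bar at about (333,217), nearly vertical in the image. I'll measure both and enlarge the ring.

```bash
python3 - <<'E'
from h import *
c=pickle.load(open('pics/w2.pkl','rb')); P=cloud(c)
col=c['color'].max(2); m=(P[...,2]>.085)&(P[...,2]<.12)&(np.hypot(P[...,0]-.48,P[...,1]+.385)<.06)
q=P[m]; print(m.sum(),np.percentile(q[:,2],[5,50,95]))
(cx,cy),(w,h),a=cv2.minAreaRect(q[:,:2].astype(np.float32)); X=q[:,:2]-q[:,:2].mean(0); d=np.linalg.svd(X,full_matrices=False)[2][0]
print(cx,cy,w,h,np.degrees(np.arctan2(d[1],d[0])),q.mean(0))
c=pickle.load(open('pics/w1.pkl','rb')); P=cloud(c)
for k,box in [('socketfloor',(315,330,200,210)),]: 
    print(P[205,322],P[190,322],P[205,340])
a=c['color'][155:255,270:370]
cv2.imwrite('pics/crop2.png',cv2.resize(a,(600,600),interpolation=cv2.INTER_CUBIC)[:,:,::-1])
E
```

```text
1596 [0.10200853 0.10583088 0.10742549]
0.4809812903404236 -0.3912298381328583 0.015620973892509937 0.07837434113025665 151.0559755837867 [ 0.48356445 -0.39223076  0.10528   ]
[0.53196064 0.00712388 0.03451672] [0.54929469 0.01776635 0.06072184] [ 0.54609339 -0.00515352  0.06087658]
```

View pics/crop2.png

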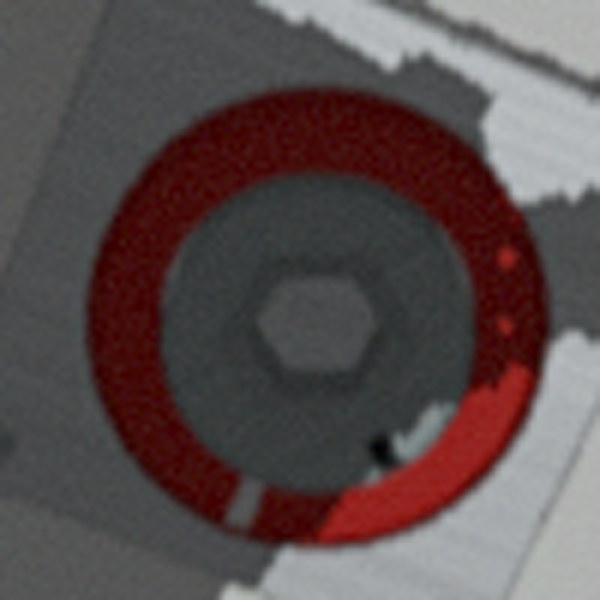

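The crop shows the screw head centred at (318,332), the black line at (381,450), and the white mark at (245,503). The hex corners are near (257,323) and (378,325).

```bash
python3 - <<'E'
from h import *
c=pickle.load(open('pics/w1.pkl','rb'))
f=lambda a,b,h:onplane(c,270+(a+.5)/6-.5,155+(b+.5)/6-.5,h)
ang=lambda d:np.degrees(np.arctan2(d[1],d[0]))
C=f(318,332,.06); print('head',C,ang(f(381,450,.06)-C),'white',ang(f(245,503,.058)-C))
A,B=f(257,323,.03),f(378,325,.03); print('floor',(A+B)/2,np.linalg.norm(B-A),ang(B-A), ang(f(352,275,.03)-f(290,372,.03)),ang(f(285,275,.03)-f(350,372,.03)))
E
```

```text
head [0.5326212  0.00673746 0.06      ] -120.5181487377527 white -170.54149136736035
floor [0.52808533 0.00409894 0.03      ] 0.02185108391482618 -59.06620248929695 -0.20478514575223974 65.18961173698843
```

Estimates agree to within about 3 mm: socket at (.531,.006) with yaw ≡ 0.5° mod 60, key at (.4806,-.388) with yaw -29.3°. Now I grasp and lift.

```bash
python3 - <<'E'
from h import *
bot.movep(np.array([.4806,-.388,.14]),ori(-29))
print(bot.servo_line(np.array([.4806,-.388,.074]),speed=.08,f_stop=15),bot.get_position())
bot.move_gripper(0.0,force=80); print(bot.get_grip_width(),bot.get_grip_force(),bot.get_contact_force(),bot.get_position())
print(bot.servo_line(np.array([.4806,-.388,.25]),speed=.12)); print(bot.get_t(),bot.get_grip_width(),bot.get_contact_force())
bot.movep(np.array([.531,.006,.25]),ori(60.5))
print(bot.get_t(),bot.get_position())
cap('side','s2'); cap('wrist','w3'); cap('top','t3')
a=cv2.imread('pics/s2.png')[100:450,200:500];b=cv2.imread('pics/w3.png')
cv2.imwrite('pics/v3.png',np.hstack([cv2.resize(a,(343,400)),cv2.resize(b,(457,400))]))
E
```

```text
False [ 0.4810352  -0.38822762  0.07450677]
0.17347170240626542 78.11451494693756 [-0.14203996 -2.24285297  1.50350484] [ 0.48044262 -0.38845096  0.0741618 ]
False
7.8 0.17282525715016966 [-0.2110389  -0.20862418 -1.55196869]
9.275 [0.53122053 0.00421919 0.24988389]
```

View pics/v3.png

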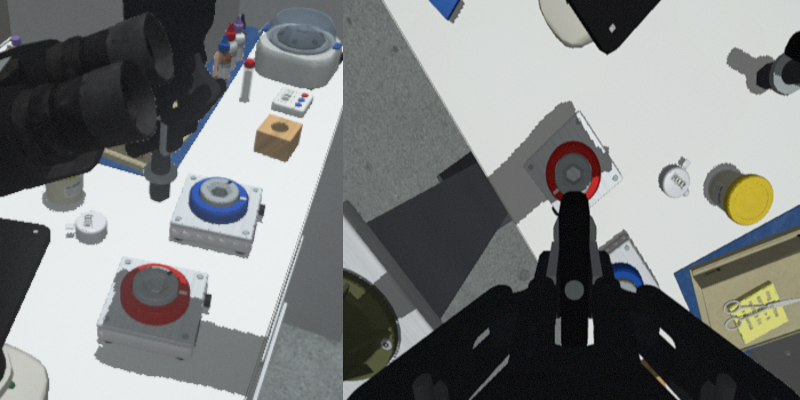

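The key is held upright. I check its tip and axis offset against the TCP from the side cloud before inserting.

```bash
python3 - <<'E'
from h import *
c=pickle.load(open('pics/s2.pkl','rb')); P=cloud(c); K=np.array(c['camera_matrix'])
m=(np.hypot(P[...,0]-.531,P[...,1]-.005)<.035)&(P[...,2]<.245)&(P[...,2]>.1)
vs=np.where(m.any(1))[0]
for v in vs[::3]:
    us=np.where(m[v])[0]; u=(us[0]+us[-1])/2; z=P[v,int(u),2]
    print(v,us[0],us[-1],np.round(P[v,int(u)],4), 'w',round((us[-1]-us[0]+1)*c['range_z'][v,int(u)]/K[0,0],4))
print(c['position'], K@ (rot(c).T@(np.array([.5312,.0042,.183])-c['position'])))
w=pickle.load(open('pics/w3.pkl','rb')); 
p=rot(w).T@(np.array([.5312,.0042,.281])-w['position']); print('pin expected',(np.array(w['camera_matrix'])@p)/p[2], 'seen approx',(573-343)*1.4,290*1.2)
E
```

```text
232 332 332 [0.5406 0.0076 0.2432] w 0.0011
235 332 349 [0.5289 0.0135 0.2468] w 0.0194
238 332 348 [0.5288 0.0134 0.2427] w 0.0184
241 329 349 [0.5299 0.013  0.238 ] w 0.0229
244 327 352 [0.529  0.0149 0.2355] w 0.0283
247 326 354 [0.5284 0.0131 0.2302] w 0.0318
250 325 354 [0.5298 0.012  0.2247] w 0.0331
253 326 354 [0.5283 0.0125 0.2213] w 0.0321
256 328 352 [0.5259 0.0186 0.2224] w 0.0274
259 331 348 [0.5263 0.0202 0.2192] w 0.0198
262 331 348 [0.5287 0.0134 0.2089] w 0.0201
265 330 348 [0.5287 0.0129 0.2041] w 0.0214
268 331 347 [0.5282 0.0137 0.2004] w 0.0192
271 331 347 [0.528  0.0137 0.1961] w 0.0193
274 333 344 [0.5297 0.0121 0.1897] w 0.0137
[0.36292249 0.45774686 0.60560698] [217.33216515 175.49400335   0.64076644]
pin expected [323.12311063 344.84461024   1.        ] seen approx 322.0 348.0
```

The key's axis coincides with the TCP (tip centre at pixel 339,274 as predicted). Now I insert.

```bash
python3 - <<'E'
from h import *
def st(): 
    r=R.from_rotvec(bot.get_tcp_rot()).as_matrix(); print(round(bot.get_t(),2),np.round(bot.get_position(),4),'yaw',round(np.degrees(np.arctan2(r[1,0],r[0,0])),1),np.round(bot.get_contact_force(),1),np.round(bot.get_moment(),2))
st()
bot.servo_line(np.array([.531,.0065,.14]),speed=.1); bot.dwell(.2); st()
print(bot.servo_line(np.array([.531,.0065,.092]),speed=.03,f_stop=25)); st()
E
```

```text
9.43 [0.5312 0.0045 0.2499] yaw 60.3 [-0.3 -0.2 -1.3] [-0.02 -0.02  0.02]
10.88 [0.5313 0.0065 0.1405] yaw 60.5 [ 1.  -1.7 -2.3] [-0. -0. -0.]
True
12.13 [0.5312 0.0064 0.0999] yaw 60.5 [-1.7 -0.1  6.8] [-0.09  0.41 -0.04]
```

```bash
python3 - <<'E'
from h import *
print(bot.servo_line(np.array([.531,.0065,.088]),speed=.03,f_stop=35)); print(bot.get_t(),bot.get_position(),bot.get_contact_force(),bot.get_moment(),bot.get_grip_width())
bot.dwell(.3);print(bot.get_position(),bot.get_contact_force())
c=cap('side','s4')
P=cloud(c)
for v in range(270,350,4): print(v,np.round(P[v,[330,335,340],:],4).tolist(), c['color'][v,336])
cv2.imwrite('pics/v4.png',cv2.resize(c['color'][240:390,280:400],(480,600),interpolation=cv2.INTER_CUBIC)[:,:,::-1])
E
```

```text
True
12.375 [0.53159425 0.00660711 0.09977997] [-2.17780148 -0.80436166  7.97440286] [-0.0486158   0.64620114 -0.08237552] 0.17567093717448884
[0.5315619  0.0065408  0.09977341] [-2.64781577  0.06982622  7.2657447 ]
270 [[0.5385, 0.015, 0.1948], [0.5281, 0.0264, 0.2075], [0.5229, 0.0244, 0.2078]] [38 39 45]
274 [[0.5326, 0.0296, 0.2026], [0.5262, 0.0309, 0.2059], [0.522, 0.0264, 0.2039]] [33 38 41]
278 [[0.5331, 0.028, 0.1952], [0.5251, 0.0332, 0.2023], [0.5215, 0.0272, 0.1988]] [39 42 44]
282 [[0.5384, 0.014, 0.1756], [0.5251, 0.0327, 0.196], [0.5212, 0.0273, 0.193]] [40 40 45]
286 [[0.545, -0.003, 0.1528], [0.5267, 0.0279, 0.1854], [0.5216, 0.0256, 0.1855]] [39 46 42]
290 [[0.5434, 0.0006, 0.1498], [0.526, 0.0293, 0.1808], [0.521, 0.0266, 0.1804]] [43 42 43]
294 [[0.5416, 0.0046, 0.1473], [0.5257, 0.0296, 0.175], [0.5206, 0.0271, 0.1748]] [40 40 43]
298 [[0.5409, 0.0059, 0.1421], [0.5254, 0.0299, 0.1691], [0.5203, 0.0271, 0.1687]] [39 41 43]
302 [[0.5401, 0.0076, 0.1372], [0.5284, 0.0213, 0.1539], [0.5196, 0.0286, 0.164]] [40 41 43]
306 [[0.5401, 0.0072, 0.13], [0.5279, 0.022, 0.14
[... 275 characters left out ...]
0.1273], [0.5218, 0.0198, 0.1288]] [82 86 91]
322 [[0.5327, 0.0241, 0.1214], [0.5272, 0.0218, 0.1216], [0.5215, 0.0198, 0.1221]] [84 90 93]
326 [[0.5324, 0.0244, 0.1149], [0.527, 0.0216, 0.1146], [0.5212, 0.0199, 0.1155]] [85 89 94]
330 [[0.5361, 0.0143, 0.0964], [0.5268, 0.0216, 0.1076], [0.5209, 0.02, 0.1087]] [86 88 94]
334 [[0.5359, 0.0145, 0.0894], [0.5291, 0.0147, 0.0926], [0.5236, 0.0117, 0.0922]] [63 65 67]
338 [[0.5352, 0.0157, 0.0836], [0.5287, 0.0151, 0.0859], [0.5233, 0.0118, 0.0851]] [54 56 58]
342 [[0.5356, 0.0142, 0.0745], [0.5284, 0.0153, 0.0789], [0.5234, 0.0108, 0.0766]] [51 53 56]
346 [[0.5338, 0.0184, 0.0721], [0.5275, 0.0171, 0.0737], [0.5218, 0.0144, 0.0736]] [74 78 80]
```

View pics/v4.png

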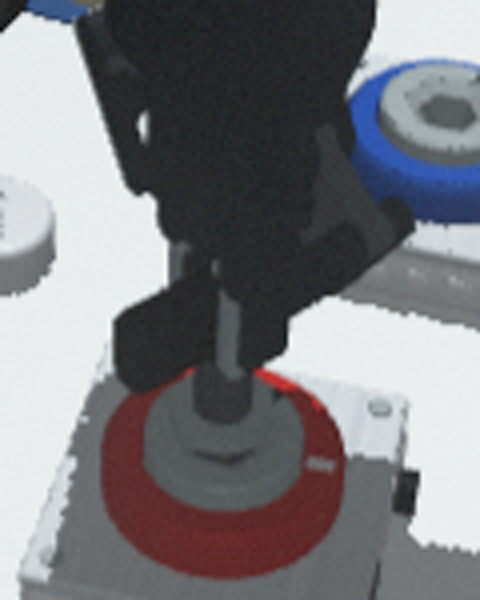

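The collar sits at the screw head, and both pushes hit the same hard stop (0.0998), which matches the floor. So the key is home with the line still at its start. Now I turn clockwise in steps, watching the moment.

```bash
python3 - <<'E'
from h import *
p=np.array([.5314,.0065,.0985])
for y in list(range(54,12,-6))+[12,9,6,4,2]:
    bot.movep(p,ori(y)); r=R.from_rotvec(bot.get_tcp_rot()).as_matrix(); m=bot.get_moment()
    print(y,round(bot.get_t(),2),np.round(bot.get_position(),4),round(np.degrees(np.arctan2(r[1,0],r[0,0])),1),np.round(bot.get_contact_force(),1),np.round(m,2))
    if abs(m[2])>1.2: break
E
```

```text
54 12.97 [0.5312 0.0065 0.0998] 54.0 [-4.5 -1.   9.8] [-0.1   1.41  0.  ]
48 13.22 [0.5311 0.0065 0.0998] 48.0 [-5.9 -0.4 10.2] [-0.16  1.44  0.01]
42 13.47 [0.5311 0.0065 0.0998] 42.0 [-5.2 -0.8  9.8] [-0.18  1.37 -0.01]
36 13.72 [0.5311 0.0066 0.0998] 36.0 [-5.3  0.2 10.1] [-0.12  1.37  0.  ]
30 13.97 [0.5311 0.0066 0.0998] 30.0 [-4.5  0.1 10.2] [-0.09  1.37 -0.  ]
24 14.22 [0.5311 0.0066 0.0998] 24.0 [-5.2 -0.9 10.1] [-0.07  1.28 -0.  ]
18 14.47 [0.5312 0.0066 0.0998] 18.0 [-4.5  0.1  9.5] [-0.07  1.29 -0.02]
12 14.72 [0.5312 0.0067 0.0998] 12.0 [-4.2  0.   9.3] [-0.07  1.34  0.04]
9 14.97 [0.5312 0.0067 0.0998] 9.0 [-4.8 -0.7  9.2] [-0.09  1.21  0.08]
6 15.22 [0.5312 0.0066 0.0998] 6.0 [-3.7 -0.6  9.5] [-0.1   1.33  0.11]
4 15.47 [0.5312 0.0066 0.0998] 4.0 [-3.7  0.1  9.3] [-0.09  1.27  0.14]
2 15.72 [0.5312 0.0067 0.0998] 2.0 [-4.6  0.8  9.4] [-0.05  1.25  0.14]
```

```bash
python3 - <<'E'
from h import *
c=cap('side','s5'); w=cap('wrist','w5')
a=cv2.resize(c['color'][270:390,280:400],(400,400),interpolation=cv2.INTER_CUBIC)
b=cv2.resize(w['color'][100:480,130:510],(400,400),interpolation=cv2.INTER_AREA)
cv2.imwrite('pics/v5.png',np.hstack([a,b])[:,:,::-1])
print(bot.get_grip_width())
P=cloud(c)
for v in range(336,385,3): print(v,np.round(P[v,336],4), c['color'][v,336])
E
```

```text
0.174968019393378
336 [0.5279 0.014  0.0888] [52 53 55]
339 [0.5274 0.0148 0.0844] [54 55 58]
342 [0.5269 0.0158 0.0801] [55 57 59]
345 [0.5271 0.0146 0.0731] [53 53 56]
348 [0.5253 0.0191 0.073 ] [82 87 88]
351 [0.5239 0.0224 0.0715] [82 88 89]
354 [0.5263 0.0152 0.057 ] [51 52 54]
357 [0.5234 0.0228 0.0607] [85 90 91]
360 [0.5216 0.027  0.0605] [85 90 92]
363 [0.5208 0.0286 0.0568] [92 99 99]
366 [0.5204 0.0291 0.0517] [85 87 90]
369 [0.5181 0.0348 0.0534] [91 36 35]
372 [0.5166 0.0386 0.0525] [96 44 46]
375 [0.5157 0.0404 0.0492] [106  43  45]
378 [0.5148 0.0422 0.0459] [99 40 39]
381 [0.5141 0.0437 0.0422] [98 41 39]
384 [0.5141 0.0431 0.0354] [102  62  61]
```

View pics/v5.png

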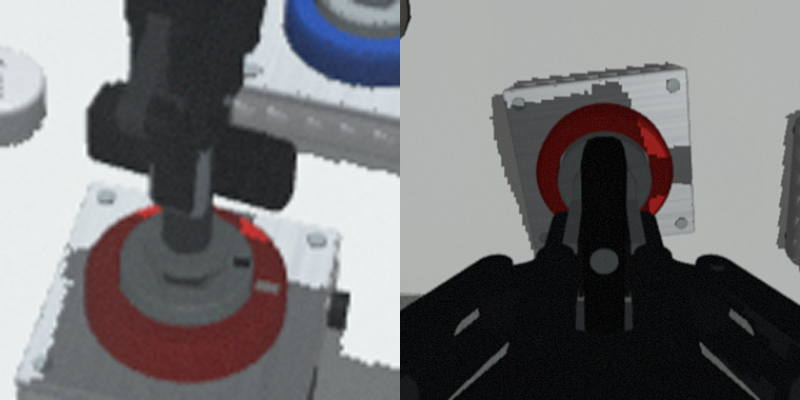

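The black line has moved towards the white mark but hasn't reached it. I'll quantify both from this side view.

```bash
python3 - <<'E'
from h import *
c=pickle.load(open('pics/s5.pkl','rb'))
f=lambda a,b,h:onplane(c,280+(a+.5)/3.333-.5,270+(b+.5)/3.333-.5,h)
C=np.array([.5305,.0072,.06]); ang=lambda d:np.degrees(np.arctan2(d[1],d[0]))
for p,h in [((242,262),.06),((267,287),.058)]: q=f(*p,h); print(q,ang(q-C),np.linalg.norm(q-C))
P=cloud(c); m=(np.abs(P[...,2]-.0705)<.0045)&(np.hypot(P[...,0]-.531,P[...,1]-.0065)<.019)&(np.hypot(P[...,0]-.531,P[...,1]-.0065)>.012)
print(m.sum(),np.percentile(P[m][:,2],[10,25,50,75,90]))
m=(np.abs(P[...,2]-.06)<.004)&(np.hypot(P[...,0]-.531,P[...,1]-.0065)<.025)&(np.hypot(P[...,0]-.531,P[...,1]-.0065)>.019)
print(m.sum(),np.percentile(P[m][:,2],[10,25,50,75,90]))
E
```

```text
[5.09957642e-01 9.25575597e-05 6.00000000e-02] -160.9149111575791 0.021737161523092907
[0.49725412 0.00614052 0.058     ] -178.1747118075531 0.03332283296181787
215 [0.06879555 0.07036928 0.07166588 0.07255351 0.07312656]
301 [0.05883814 0.05953545 0.06025064 0.06084752 0.06135632]
```

```bash
python3 - <<'E'
from h import *
p=np.array([.5314,.0065,.0975])
for y in range(0,-26,-2):
    bot.movep(p,ori(y)); r=R.from_rotvec(bot.get_tcp_rot()).as_matrix(); m=bot.get_moment()
    print(y,round(bot.get_t(),2),np.round(bot.get_position(),4),round(np.degrees(np.arctan2(r[1,0],r[0,0])),1),np.round(bot.get_contact_force(),1),np.round(m,2),round(bot.get_grip_width(),3))
    if abs(m[2])>1.0: break
c=cap('side','s6')
a=cv2.resize(c['color'][270:390,280:400],(600,600),interpolation=cv2.INTER_CUBIC)
cv2.imwrite('pics/v6.png',a[:,:,::-1])
E
```

```text
0 16.07 [0.5315 0.0067 0.0997] 0.0 [-7.  -0.1 15.4] [-0.06  1.71  0.1 ] 0.174
-2 16.32 [0.5315 0.0068 0.0997] -2.0 [-7.1 -0.9 14.7] [-0.07  1.77  0.1 ] 0.172
-4 16.57 [0.5315 0.0067 0.0997] -4.0 [-6.5 -0.4 15.5] [-0.11  1.71  0.14] 0.173
-6 16.82 [0.5315 0.0068 0.0997] -5.9 [-6.7  0.2 14.9] [-0.05  1.7   0.23] 0.178
-8 17.07 [0.5314 0.0068 0.0997] -7.9 [-6.2  0.3 14.6] [-0.13  1.73  0.38] 0.179
-10 17.32 [0.5315 0.0068 0.0997] -9.9 [-6.8  0.  15. ] [-0.07  1.71  0.45] 0.176
-12 17.57 [0.5316 0.0068 0.0997] -11.9 [-6.2 -0.9 14.8] [-0.11  1.64  0.4 ] 0.177
-14 17.82 [0.5315 0.0068 0.0997] -13.9 [-5.4  0.2 14.3] [-0.1   1.61  0.59] 0.17
-16 18.07 [0.5316 0.0068 0.0997] -15.9 [-6.1  0.4 15. ] [-0.19  1.69  0.51] 0.177
-18 18.32 [0.5316 0.0068 0.0997] -17.9 [-5.8  0.2 14.5] [-0.09  1.63  0.49] 0.178
-20 18.57 [0.5316 0.0068 0.0997] -19.9 [-6.3 -1.5 14.2] [-0.11  1.58  0.55] 0.178
-22 18.82 [0.5316 0.0068 0.0997] -21.9 [-5.5  0.1 14. ] [-0.13  1.6   0.38] 0.173
-24 19.07 [0.5316 0.0068 0.0997] -23.9 [-6.2 -1.4 14. ] [-0.13  1.58  0.47] 0.176
```

View pics/v6.png

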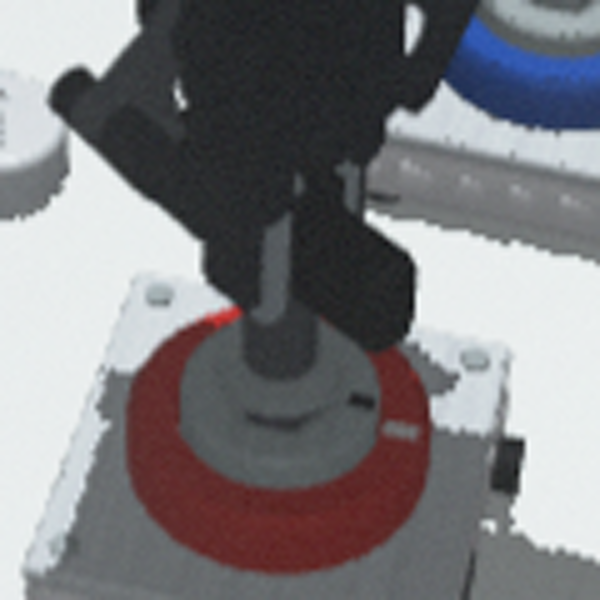

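The line is still about 15° short of the mark while the wrist turned another 26°, so something slipped. I'll measure the actual bar yaw against the gripper.

```bash
python3 - <<'E'
from h import *
t=cap('top'); w=cap('wrist','w6')
P=cloud(w); C=np.array([.5316,.0068]); d=P[...,:2]-C; r=np.hypot(*np.moveaxis(d,-1,0))
m=(P[...,2]>.09)&(P[...,2]<.145)&(r<.05)
q=P[m]; print(m.sum(),np.percentile(q[:,2],[5,50,95]))
X=q[:,:2]-q[:,:2].mean(0); v=np.linalg.svd(X,full_matrices=False)[2][0]; print('wrist bar yaw',np.degrees(np.arctan2(v[1],v[0])),q.mean(0))
for n in ['s4','s5','s6']:
    s=pickle.load(open(f'pics/{n}.pkl','rb')); P=cloud(s); d=P[...,:2]-C; r=np.hypot(*np.moveaxis(d,-1,0)); K=np.array(s['camera_matrix'])
    m=(P[...,2]>.09)&(P[...,2]<.135)&(r>.026)&(r<.046); a=np.degrees(np.arctan2(d[...,1],d[...,0]))[m]%180
    print(n,m.sum(),np.histogram(a,bins=range(0,181,10))[0])
a=np.hstack([cv2.resize(w['color'][150:450,170:470],(400,400)),cv2.resize(t['color'][280:340,193:253],(400,400),interpolation=cv2.INTER_CUBIC)])
cv2.imwrite('pics/v7.png',a[:,:,::-1])
s=pickle.load(open('pics/s6.pkl','rb'));K=np.array(s['camera_matrix'])
for y in (-24,-10,0):
  for sg in (1,-1):
    X=np.array([*(C+sg*.04*np.array([np.cos(np.radians(y)),np.sin(np.radians(y))])),.114]); p=K@(rot(s).T@(X-s['position'])); p/=p[2]; print(y,sg,(p[0]-280)*5,(p[1]-270)*5)
E
```

```text
11147 [0.11384847 0.13174866 0.14200582]
wrist bar yaw 157.52233751201354 [0.53987601 0.00262421 0.1303565 ]
s4 317 [  0   0   0   0   5  65 109 138   0   0   0   0   0   0   0   0   0   0]
s5 395 [ 63 106   3   0   0   0   0   0   0   0   0   0   0   0   0   0  96 127]
s6 320 [  0   0   0   0   0   0   0   0   0   0   0   0   0   0 148 110  59   3]
-24 1 172.51672779271445 151.09030675311658
-24 -1 396.25898239788 326.4541088070638
-10 1 147.1903639367531 171.1953712597537
-10 -1 420.92608868358326 303.7461357703839
0 1 133.51295124047851 188.1657505580867
0 -1 433.1273114868381 285.18044913311655
```

View pics/v7.png

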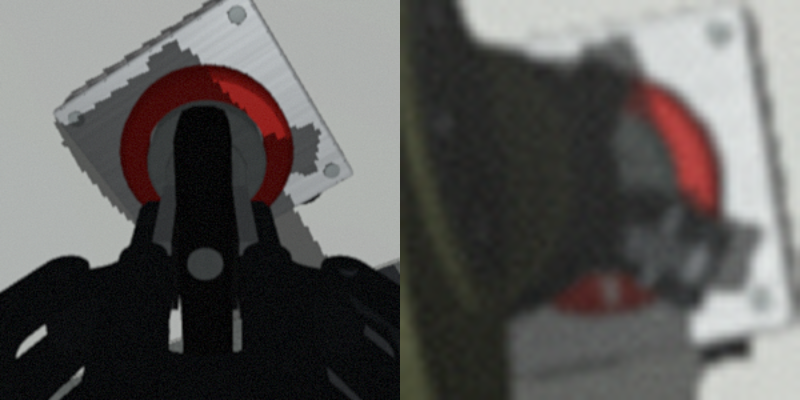

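Bar yaw equals gripper yaw (right end matches -24°), and the line is roughly at the mark once I allow for the ring's lower height. Before going on I check the key's depth with a projected profile along the axis column.

```bash
python3 - <<'E'
from h import *
s=pickle.load(open('pics/s2.pkl','rb'));K=np.array(s['camera_matrix']);cp=np.array(s['position'])
def pr(X): p=K@(rot(s).T@(np.array(X)-cp)); return np.round(p[:2]/p[2],1)
def front(C,r,z):
    d=cp[:2]-C; d/=np.linalg.norm(d); return pr([*(C+r*d),z])
C2=np.array([.5312,.0045])
print('s2 rows',[(v,s['color'][v,339].tolist()) for v in range(246,282,2)])
for off in (.066,.07,.074): print(off,'collar top',front(C2,.017,.2499-off+.038),'bot',front(C2,.017,.2499-off+.032),'tip',front(C2,.0055,.2499-off))
C=np.array([.5315,.0068])
print('head mid',front(C,.0,.06),'head edge front',front(C,.025,.06))
for tz in (.03,.034,.038): print(tz,'neck/collar',front(C,.0095,tz+.038),'top',front(C,.017,tz+.038),'bot',front(C,.017,tz+.032))
for n in ('s4','s6'):
    c=pickle.load(open(f'pics/{n}.pkl','rb'))['color']; print(n,[int(c[v,335:339].mean()) for v in range(338,376)])
c=pickle.load(open('pics/s6.pkl','rb'))['color']
print('head cols',[int(x) for x in c[350,310:365].mean(1)])
def an(u,v,h,C=C): q=onplane(s,u,v,h)-[*C,h]; return np.degrees(np.arctan2(q[1],q[0])),np.linalg.norm(q)
print('line s4',an(349.9,338.7,.06),'s5',an(352.4,348.4,.06),'s6',an(352.3,350.1,.06),'mark',[an(360,355.9,h) for h in (.05,.054,.058)])
print(bot.get_qpos())
E
```

```text
s2 rows [(246, [55, 59, 58]), (248, [56, 56, 59]), (250, [52, 52, 55]), (252, [55, 57, 59]), (254, [84, 89, 92]), (256, [86, 91, 92]), (258, [84, 93, 94]), (260, [90, 97, 98]), (262, [56, 58, 61]), (264, [57, 61, 63]), (266, [53, 55, 59]), (268, [60, 60, 63]), (270, [58, 59, 63]), (272, [60, 64, 66]), (274, [58, 60, 63]), (276, [90, 95, 97]), (278, [233, 237, 237]), (280, [235, 238, 239])]
0.066 collar top [339.8 257.5] bot [339.7 261.7] tip [339.  276.6]
0.07 collar top [339.7 260.3] bot [339.5 264.5] tip [338.8 279.2]
0.074 collar top [339.6 263.1] bot [339.4 267.2] tip [338.7 281.8]
head mid [334.9 346.6] head edge front [334.2 361.7]
0.03 neck/collar [334.8 348.1] top [334.6 352.6] bot [334.4 355.8]
0.034 neck/collar [334.9 345.9] top [334.7 350.5] bot [334.5 353.7]
0.038 neck/collar [335.  343.8] top [334.8 348.4] bot [334.6 351.5]
s4 [56, 54, 52, 56, 54, 55, 55, 56, 76, 86, 85, 85, 87, 89, 87, 73, 58, 55, 70, 83, 87, 88, 86, 92, 99, 95, 90, 92, 91, 81, 63, 59, 58, 59, 57, 61, 65, 63]
s6 [52, 54, 52, 52, 53, 54, 53, 58, 76, 86, 85, 85, 87, 88, 87, 70, 53, 56, 73, 85, 86, 86, 87, 92, 98, 95, 91, 90, 89, 81, 63, 58, 56, 55, 56, 62, 62, 61]
head cols [60, 61, 63, 63, 60, 60, 81, 86, 88, 92, 90, 90, 88, 88, 87, 83, 83, 83, 85, 87, 86, 86, 86, 87, 89, 89, 85, 86, 89, 86, 87, 86, 86, 87, 87, 82, 82, 78, 82, 66, 42, 39, 37, 36, 42, 77, 61, 59, 61, 56, 60, 58, 58, 59, 55]
line s4 (np.float64(-121.70574794728688), np.float64(0.024391701622854197)) s5 (np.float64(-163.25011852029658), np.float64(0.022762208527272922)) s6 (np.float64(-170.40387053345302), np.float64(0.02302729489202369)) mark [(np.float64(-167.622975888871), np.float64(0.03342907658605285)), (np.float64(-173.44034556530275), np.float64(0.03385231629513138)), (np.float64(-179.0579280252361), np.float64(0.03461395154110764))]
[ 0.53535151  0.23816478 -0.66560268  1.88107579  0.16802918  1.07781181
 -2.18418048]
```

The profile puts the tip about 4 mm above the socket floor, borderline for "home", and the key twisted in the socket past the stop. I mustn't lift while the screw is locked. So I turn the screw back open first, reading the line angle with a small detector, then reseat.

```bash
cat >> h.py <<'E'
CS=np.array([.5312,.0066])
def line(c):
    v,u=np.mgrid[325:370,305:365]; K=np.array(c['camera_matrix'])
    d=np.stack([(u-K[0,2])/K[0,0],(v-K[1,2])/K[1,1],np.ones(u.shape)],-1)@rot(c).T; o=np.array(c['position'])
    q=(o+d*((.06-o[2])/d[...,2])[...,None])[...,:2]-CS; r=np.hypot(q[...,0],q[...,1]); a=np.degrees(np.arctan2(q[...,1],q[...,0]))
    z=cloud(c)[325:370,305:365,2]
    m=(r>.0205)&(r<.0245)&(a<-85)&(abs(z-.06)<.005)&(c['color'][325:370,305:365].mean(2)<48)
    return (m.sum(), a[m].mean() if m.any() else None)
def st(tag=''):
    r=R.from_rotvec(bot.get_tcp_rot()).as_matrix()
    print(tag,round(bot.get_t(),2),np.round(bot.get_position(),4),'yaw',round(np.degrees(np.arctan2(r[1,0],r[0,0])),1),np.round(bot.get_contact_force(),1),np.round(bot.get_moment(),2),flush=True)
E
python3 - <<'E'
from h import *
for n in ('s4','s5','s6'): print(n,line(pickle.load(open(f'pics/{n}.pkl','rb'))))
p=np.array([.531,.0065,.0975])
for y in (-12,0,12,24,32):
    bot.movep(p,ori(y)); st(); l=line(bot.capture('side')); print(l)
    if l[1] is not None and l[1]>-126: break
cap('side','s8')
E
```

```text
s4 (np.int64(1), np.float64(-117.4094486533394))
s5 (np.int64(7), np.float64(-163.7423132216895))
s6 (np.int64(4), np.float64(-169.73314829577785))
 19.53 [0.5315 0.0068 0.0997] yaw -11.9 [-5.5  0.5 13.7] [0.01 1.44 0.14]
(np.int64(7), np.float64(-159.9514529347012))
 19.89 [0.5314 0.0068 0.0997] yaw 0.0 [-5.5 -0.5 14.4] [-0.01  1.38  0.11]
(np.int64(3), np.float64(-148.66357087010837))
 20.25 [0.5314 0.0069 0.0997] yaw 12.0 [-5.7  0.4 15.4] [0.01 1.52 0.1 ]
(np.int64(5), np.float64(-136.62759711180598))
 20.61 [0.5313 0.0069 0.0997] yaw 24.0 [-6.4 -0.3 14.6] [-0.01  1.62  0.1 ]
(np.int64(2), np.float64(-126.82319261886347))
 20.92 [0.5312 0.0068 0.0997] yaw 32.0 [-7.6  0.4 15.1] [0.03 1.59 0.03]
(np.int64(1), np.float64(-117.4094486533394))
```

I've used all 10 views, so I work numerically from here. The screw followed by friction with the key about 30° off the hex. I read the azimuth brightness profile to confirm the screw is open before lifting.

```bash
cat >> h.py <<'E'
def prof(c,lo=-184,hi=-60,h=.06,rs=(.0195,.0205,.0215,.0225)):
    K=np.array(c['camera_matrix']); out=[]
    g=cv2.cvtColor(c['color'],cv2.COLOR_RGB2GRAY).astype(np.float32)
    for a in range(lo,hi,4):
        X=np.array([[CS[0]+r*np.cos(np.radians(a)),CS[1]+r*np.sin(np.radians(a)),h] for r in rs])-np.array(c['position'])
        p=(X@rot(c))@K.T; p=(p[:,:2]/p[:,2:]).astype(np.float32)
        out.append((a,int(cv2.remap(g,p[:,:1].copy(),p[:,1:].copy(),cv2.INTER_LINEAR).mean())))
    return out
E
python3 - <<'E'
from h import *
for n in ('side','s2','s4','s6','s8'): print(n,*prof(pickle.load(open(f'pics/{n}.pkl','rb'))))
E
```

```text
side (-184, 172) (-180, 171) (-176, 173) (-172, 175) (-168, 173) (-164, 172) (-160, 170) (-156, 170) (-152, 171) (-148, 172) (-144, 173) (-140, 174) (-136, 174) (-132, 174) (-128, 167) (-124, 125) (-120, 72) (-116, 72) (-112, 117) (-108, 163) (-104, 175) (-100, 173) (-96, 174) (-92, 173) (-88, 172) (-84, 169) (-80, 170) (-76, 170) (-72, 170) (-68, 170) (-64, 172)
s2 (-184, 90) (-180, 90) (-176, 91) (-172, 91) (-168, 91) (-164, 91) (-160, 89) (-156, 89) (-152, 89) (-148, 91) (-144, 89) (-140, 91) (-136, 91) (-132, 91) (-128, 88) (-124, 74) (-120, 56) (-116, 53) (-112, 73) (-108, 100) (-104, 101) (-100, 113) (-96, 120) (-92, 109) (-88, 117) (-84, 117) (-80, 105) (-76, 107) (-72, 111) (-68, 114) (-64, 114)
s4 (-184, 88) (-180, 87) (-176, 88) (-172, 89) (-168, 87) (-164, 86) (-160, 85) (-156, 84) (-152, 86) (-148, 87) (-144, 87) (-140, 87) (-136, 89) (-132, 88) (-128, 85) (-124, 75) (-120, 70) (-116, 75) (-112, 83) (-108, 86) (-104, 85) (-100, 80) (-96, 65) (-92, 53) (-88, 52) (-84, 56) (-80, 65) (-76, 69) (-72, 66) (-68, 58) (-64, 52)
s6 (-184, 87) (-180, 82) (-176, 67) (-172, 44) (-168, 43) (-164, 62) (-160, 80) (-156, 88) (-152, 87) (-148, 86) (-144, 86) (-140, 85) (-136, 85) (-132, 85) (-128, 86) (-124, 84) (-120, 84) (-116, 84) (-112, 85) (-108, 84) (-104, 83) (-100, 74) (-96, 60) (-92, 49) (-88, 51) (-84, 52) (-80, 53) (-76, 54) (-72, 54) (-68, 59) (-64, 65)
s8 (-184, 86) (-180, 87) (-176, 88) (-172, 88) (-168, 88) (-164, 87) (-160, 87) (-156, 86) (-152, 86) (-148, 87) (-144, 87) (-140, 87) (-136, 88) (-132, 88) (-128, 87) (-124, 83) (-120, 78) (-116, 80) (-112, 85) (-108, 84) (-104, 82) (-100, 74) (-96, 61) (-92, 52) (-88, 54) (-84, 55) (-80, 57) (-76, 57) (-72, 60) (-68, 60) (-64, 64)
```

The line dip in s8 is at -119° (the weak contrast comes from the sunlit patch, same as in s4), so the screw is open. I lift out and re-read the line and the key.

```bash
python3 - <<'E'
from h import *
bot.servo_line(np.array([.531,.0065,.18]),speed=.1); st('lifted')
c=cap('side','s9'); print(*prof(c,-150,-90))
P=cloud(c); K=np.array(c['camera_matrix'])
m=(np.hypot(P[...,0]-.531,P[...,1]-.0065)<.035)&(P[...,2]<.172)&(P[...,2]>.08)
for v in np.where(m.any(1))[0][::2]:
    us=np.where(m[v])[0]; print(v,us[0],us[-1],round((us[-1]-us[0]+1)*np.median(c['range_z'][v,us])/K[0,0]*1e3,1),np.round(np.median(P[v,us],0),4))
def front(C,r,z):
    d=np.array(c['position'])[:2]-C; d/=np.linalg.norm(d); p=K@(rot(c).T@(np.array([*(C+r*d),z])-c['position'])); return np.round(p[:2]/p[2],1)
z=bot.get_position()[2]
for off in (.064,.067,.07): print(off,'collar bot',front(CS,.017,z-off+.032),'tip',front(CS,.0055,z-off))
E
```

```text
lifted 21.99 [0.5305 0.0064 0.1793] yaw 32.0 [ 0.1  0.2 -1.4] [-0.01 -0.06  0.02]
(-150, 88) (-146, 88) (-142, 90) (-138, 92) (-134, 90) (-130, 89) (-126, 81) (-122, 61) (-118, 51) (-114, 58) (-110, 79) (-106, 93) (-102, 92) (-98, 95) (-94, 98)
284 330 330 1.2 [0.5388 0.0129 0.1715]
286 330 345 18.6 [0.535  0.0137 0.1703]
288 326 345 23.3 [0.5314 0.0133 0.1694]
290 325 347 26.9 [0.5298 0.0124 0.1651]
292 323 348 30.6 [0.5303 0.0125 0.1603]
294 323 349 31.9 [0.5294 0.0123 0.1567]
296 323 349 31.9 [0.5292 0.0142 0.1548]
298 322 349 33.1 [0.5301 0.0149 0.1525]
300 323 349 31.9 [0.5293 0.0153 0.1518]
302 324 349 30.6 [0.528  0.0174 0.151 ]
304 326 347 25.8 [0.5274 0.0206 0.1503]
306 326 345 23.5 [0.5268 0.0213 0.1487]
308 326 343 21.5 [0.5292 0.0149 0.1381]
310 326 343 21.6 [0.5298 0.0145 0.1342]
312 326 342 20.5 [0.5306 0.0155 0.1316]
314 326 342 20.5 [0.5307 0.0151 0.1276]
316 327 341 18.2 [0.5306 0.0159 0.1251]
318 329 340 14.6 [0.5301 0.0162 0.1216]
320 331 338 9.7 [0.53   0.0163 0.1183]
0.064 collar bot [336.9 307.6] tip [336.4 319.7]
0.067 collar bot [336.8 309.5] tip [336.3 321.4]
0.07 collar bot [336.7 311.3] tip [336.2 323.1]
```

The screw is open (-118°) and the key has tilted slightly in the grip. I reinsert aligned at 62°, then release so it can drop free and self-centre, and check its depth.

```bash
cat >> h.py <<'E'
def coll(c): return [int(c['color'][v,333:340].mean()) for v in range(340,366)]
E
python3 - <<'E'
from h import *
bot.movep(np.array([.531,.0065,.135]),ori(62)); st()
print(bot.servo_line(np.array([.531,.0065,.09]),speed=.06,f_stop=20)); st('in')
print(coll(bot.capture('side')))
bot.move_gripper(.45); st('open')
c=cap('side','s10'); print(coll(c)); print(*prof(c,-140,-90))
w=cap('wrist','w10'); P=cloud(w); d=np.hypot(P[...,0]-.531,P[...,1]-.0065)
m=(d<.012); q=P[m]; print('top z',np.nanpercentile(q[:,2],[10,50,90]))
E
```

```text
22.57 [0.5308 0.0066 0.1347] yaw 61.8 [ 0.4  0.3 -1.8] [ 0.01 -0.04  0.01]
True
in 23.01 [0.5299 0.0047 0.1161] yaw 61.9 [-1.1 -1.9 -1.5] [-0.58  0.31 -0.01]
[86, 87, 89, 89, 77, 59, 54, 53, 53, 53, 54, 53, 52, 54, 58, 67, 80, 85, 86, 87, 87, 93, 100, 95, 92, 90]
open 23.41 [0.531  0.0061 0.1173] yaw 62.0 [-0.6  0.1  0.4] [-0.   -0.01  0.  ]
[55, 54, 54, 55, 55, 58, 77, 86, 84, 84, 88, 89, 87, 69, 55, 60, 75, 85, 86, 86, 88, 92, 98, 95, 91, 90]
(-140, 86) (-136, 87) (-132, 87) (-128, 84) (-124, 74) (-120, 69) (-116, 75) (-112, 84) (-108, 87) (-104, 85) (-100, 80) (-96, 66) (-92, 51)
top z [0.13168964 0.19783531 0.20732254]
```

Dropped freely, the key settles at exactly the height the 35 N push gave, so it's on the floor. Collar rows give tip z≈33.5 mm. I cross-check the socket floor's depth in the earlier images, which costs no robot time.

```bash
python3 - <<'E'
from h import *
for n in ('top','w1','t3','w3'):
    P=cloud(pickle.load(open(f'pics/{n}.pkl','rb')))
    for nm,C in (('red',CS),('blue',np.array([.514,-.1765]))):
        for tag,a,b,lo in (('floor',0,.006,.02),('head',.016,.021,.02)):
            r=np.hypot(P[...,0]-C[0],P[...,1]-C[1]); q=P[(r>=a)&(r<b)&(P[...,2]>lo)&(P[...,2]<.075)]
            if len(q): print(n,nm,tag,len(q),np.round(np.percentile(q[:,2],[10,50,90]),4))
w=pickle.load(open('pics/w10.pkl','rb')); P=cloud(w)
m=(P[...,2]>.1)&(P[...,2]<.138)&(np.hypot(P[...,0]-.531,P[...,1]-.0065)<.043); q=P[m]
u=np.array([np.cos(np.radians(62)),np.sin(np.radians(62))]); s=(q[:,:2]-CS)@u; t=(q[:,:2]-CS)@[-u[1],u[0]]
k=abs(t)<.012; print('bar',k.sum(),np.percentile(s[k],[1,99]),np.percentile(t[k],[2,98]),'fit z/slope',np.polyfit(s[k],q[k,2],1),'yaw slope',np.degrees(np.polyfit(s[k],t[k],1)[0]))
E
```

```text
top red floor 25 [0.033  0.0339 0.0368]
top red head 125 [0.0575 0.0598 0.0621]
top blue floor 23 [0.0314 0.0334 0.0351]
top blue head 125 [0.0576 0.0597 0.0619]
w1 red floor 97 [0.0336 0.0345 0.0355]
w1 red head 574 [0.0595 0.0605 0.0615]
w1 blue head 258 [0.0581 0.0603 0.0613]
t3 red floor 23 [0.0326 0.0348 0.0366]
t3 red head 75 [0.0579 0.0599 0.0627]
t3 blue floor 23 [0.0323 0.0344 0.0368]
t3 blue head 126 [0.0565 0.0597 0.0621]
w3 red floor 96 [0.0336 0.0345 0.0354]
w3 red head 533 [0.0596 0.0605 0.0615]
w3 blue head 77 [0.0598 0.0606 0.0614]
bar 6225 [-0.03650236  0.0398543 ] [-0.00821089  0.0074848 ] fit z/slope [-0.05088756  0.13127689] yaw slope 1.934718883960925
```

Both images put the visual floor at 34 mm, matching the key tip, so the key is fully home and the screw is open at -118°. Now I regrip, turn clockwise to about -6° (where the moment rose before), and read the line.

```bash
python3 - <<'E'
from h import *
print(bot.servo_line(np.array([.5311,.0065,.0995]),ori(63),speed=.06,f_stop=12)); 
bot.move_gripper(0.0,force=60); st('grip'); p=np.array([.5311,.0065,.0985])
for y in (50,36,22,10,2,-2,-5,-8):
    bot.movep(p,ori(y)); st(); 
    if y<12:
        c=bot.capture('side'); a=prof(c,-184,-140); print(min(a,key=lambda t:t[1]))
    if bot.get_moment()[2]>.35: break
c=cap('side','s11'); print(*prof(c,-188,-140)); print(coll(c))
E
```

```text
False
grip 24.29 [0.5314 0.0066 0.0999] yaw 63.0 [-0.3  0.4  1.8] [0.1  0.15 0.02]
 24.62 [0.5314 0.0064 0.0998] yaw 50.0 [-3.7 -0.2  8.5] [-0.05  0.81  0.03]
 24.95 [0.5314 0.0064 0.0998] yaw 36.0 [-2.7  0.1  8.1] [-0.09  0.74  0.02]
 25.28 [0.5314 0.0064 0.0998] yaw 22.0 [-2.3 -0.4  9.5] [-0.07  0.66  0.01]
 25.59 [0.5314 0.0064 0.0998] yaw 10.0 [-2.9 -0.3  7.6] [-0.1   0.69 -0.02]
(-156, 44)
 25.9 [0.5314 0.0064 0.0998] yaw 2.0 [-3.  -1.2  8.9] [-0.07  0.68 -0.01]
(-164, 46)
 26.2 [0.5314 0.0064 0.0998] yaw -2.0 [-2.1  0.   9.3] [-0.12  0.71  0.12]
(-168, 47)
 26.5 [0.5314 0.0063 0.0998] yaw -5.0 [-2.3  0.1  7.9] [-0.1   0.67  0.09]
(-168, 42)
 26.8 [0.5314 0.0064 0.0998] yaw -8.0 [-3.5 -0.4  8.4] [-0.15  0.7   0.23]
(-172, 44)
(-188, 87) (-184, 88) (-180, 83) (-176, 66) (-172, 45) (-168, 44) (-164, 60) (-160, 78) (-156, 87) (-152, 86) (-148, 86) (-144, 87)
[53, 54, 54, 53, 54, 59, 77, 84, 84, 84, 86, 89, 88, 70, 56, 59, 77, 85, 86, 87, 87, 92, 98, 95, 90, 90]
```

The line is at -170°, on the mark (-171°), and the moment is rising, so the screw is at its stop. I release, retreat and verify.

```bash
python3 - <<'E'
from h import *
bot.servo_line(np.array([.5312,.0065,.0998]),ori(-7),speed=.05) if 0 else None
bot.move_gripper(.6); st('rel')
bot.servo_line(np.array([.5314,.0064,.22]),speed=.12); bot.dwell(.3); st('up')
c=cap('side','s12'); print(*prof(c,-188,-140)); print(coll(c)); cap('wrist','w12b')
w=pickle.load(open('pics/w12b.pkl','rb')); P=cloud(w)
m=(P[...,2]>.1)&(P[...,2]<.145)&(np.hypot(P[...,0]-.531,P[...,1]-.0065)<.05); q=P[m]; print('bar',m.sum(),np.percentile(q[:,2],[10,50,90]),q.mean(0))
E
```

```text
rel 27.33 [0.531  0.0065 0.0983] yaw -8.0 [-0.6  0.1  0.4] [ 0.01 -0.05  0.  ]
up 28.8 [0.5312 0.0064 0.2196] yaw -8.0 [ 0.5 -1.2  0.2] [-0.02  0.01 -0.04]
(-188, 89) (-184, 89) (-180, 84) (-176, 68) (-172, 47) (-168, 48) (-164, 63) (-160, 81) (-156, 89) (-152, 87) (-148, 88) (-144, 89)
[58, 57, 57, 56, 57, 63, 79, 87, 86, 86, 88, 89, 89, 70, 56, 62, 78, 85, 88, 89, 88, 93, 99, 94, 91, 91]
bar 2364 [0.12858135 0.13180717 0.13306827] [0.5358158  0.00515358 0.13093985]
```

The key is standing home, the line is at the mark and the arm is clear, so I hand in.

```bash
python3 -c "
from workcell import bot
print(bot.job_done(),bot.get_t())"
```

```text
the job is handed in; nothing more can be done
the job is handed in; nothing more can be done
```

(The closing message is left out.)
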